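# Load the weight carrier and hold it ready over the tester's piston

## Task

The next calibration point needs the large thick ring weight: lift it from the mat and slide it down over the stem of the weight carrier standing in the wooden block until it lies flat on the carrier's plate; lower it, do not drop it. Then take the loaded carrier by its stem, lift it straight out of the block and hold it steady and level directly over the piston of the dead-weight tester, with a gap of about 4 cm between the carrier's foot and the piston, ready for lowering once I have the pressure up: finish while still holding it there. Do not touch the tester, and leave the other weights where they lie.

Things in the scene. Friction and masses are not known exactly. Their poses are not given: they have to be found in the camera images.
- thick_center (a point): The weight to load: plain steel ring, 60 mm outer diameter, 20 mm thick, 26 mm bore, about 0.36 kg, lying flat on a 4 mm dark rubber mat (190 by 240 mm) with two other rings that are thin or narrow, in any order, centres at least 95 mm apart. The point is its centre, half-way up (10 mm above its underside); z is its axis.
- thin_center (a point): Another weight on the mat, to be left alone: steel ring, 60 mm outer diameter but only 8 mm thick. The point is its centre, half-way up.
- small_center (a point): Another weight on the mat, to be left alone: steel ring, only 42 mm outer diameter, 20 mm thick. The point is its centre, half-way up.
- carrier_stem (a point): A point on the axis of the carrier's stem, 60 mm above the underside of its foot; z points up. The stem is 22 mm in diameter from 20 to 72 mm above the underside of the foot, then tapers to 13 mm at the very top, 80 mm up. With the weight seated the straight stem is bare from 40 to 72 mm. Standing in the block, the stem's top is 98 mm above the bench.
- carrier_load (a point): A point on the carrier's axis, 30 mm above the underside of its foot and 10 mm above the top of its plate: where the centre of the seated thick weight belongs. z points up the stem.
- carrier_foot (a point): Centre of the underside of the carrier's foot. The foot is 23 mm in diameter and 12 mm high; on it is a plate of 70 mm diameter, 8 mm thick (12 to 20 mm above this point), on which the weight lies. The foot stands loosely in the block's hole, the plate rests on the block's top.
- piston_top (a point): Centre of the top of the dead-weight tester's piston, 140 mm above the bench: a 17 mm steel cap on a thin rod above a round steel column 40 to 60 mm wide, on the near left corner of the tester's fixed white casing. Keep clear of the dial gauge, 100 mm in diameter, about 185 mm to the right of the piston; it reaches 228 mm above the bench.
- carrier: The weight carrier: one loose aluminium piece of about 0.26 kg, round about its axis: short foot, plate, upright stem with dark knurled lines. Its origin is the centre of the underside of its foot; z points up its stem.
- thick_weight: The weight to load as a whole; its origin is the centre of its underside, z is its axis.
- tester: The dead-weight tester: white casing 300 mm deep (x), 340 mm wide (y), its top 82 mm above the bench. The origin is on the bench under the middle of the casing; x points to its rear, y to its left side.
- nest (a point): Centre of the mouth of the 28 mm hole, 20 mm deep, in the top of the fixed wooden block (200 by 100 mm, 30 mm high) in which the carrier stands; x runs along the block. The block also bears, 105 mm further along its x, a post with a fixed stack of spare discs, 66 mm in diameter, to 60 mm (post to 77 mm) above the bench.
Mind the look-alikes: they are no part of the job. Leave any orange or pink look-alike of the thick_weight alone. Of the things that look like the carrier, the larger one is meant.

How it is judged:
By the outcome, as a careful person would: the job done as asked, in the order asked, and still so for the second after the job is handed in, while the arm keeps its last pose, push and grip.
It also fails if it takes over 69 s, if anything falls off the work surface, if the arm or the gripper's body presses on something with over 40 N, if the wrist force passes 120 N, or if a joint passes its speed limit or range.

## Robot

A 6-joint arm with a two-finger parallel gripper is mounted at the origin on the work surface. World frame = base frame: x ahead of the robot, y to its left, z up, the work surface at z = 0. Lengths are in m, angles in rad, forces in N, time in s.
With the tool pointing down it reaches from about 0.325 to 0.9 m from the base axis. Payload 6.1 kg.
Tool frame: the origin (TCP) lies midway between the tips of the shut fingers; the grasp point (between the pads) lies ctrl.grasp_offset behind it (ctrl.grasp_offset is the distance from the TCP to the grasp point, in m); z points along the fingers, y is the line along which they close (so a half turn about z gives the same grasp; the last joint's range is limited). The gripper opens to 87 mm and grips with 3 to 60 N. Pads are 19 mm wide; open, the fingers measure 117 mm over their backs; the gripper's body (75 mm by 190 mm) begins 51 mm behind the grasp point.
Start: joints at [1.146, 0.22, 1.526, -0, 1.395, -0.126], TCP at [0.184, 0.597, 0.223] pointing down, gripper open.
Joint ranges: [-2.98, 2.98], [-0.91, 2.08], [0.09, 2.57], [-1.24, 4.39], [0.2, 2.65], [-2.68, 2.68]. Speed limits (rad/s): [2.57, 2.57, 3.01, 3.14, 3.14, 3.14].

## Interface

Orientations are given as a rotation vector (axis times angle).
In Python, from plant import ctrl, viewer gives the robot as it stands.
- The arm moves only by the tool arm_command, never from a script. Its argument "commands" is a list of rows, each an object of numbers: "dx", "dy", "dz": the shift along the world's x, y, z each as a share of 0.3 m, from -1 to 1; "spin": the turn about the world's z as a share of 120 degrees, from -1 to 1. In form: [{"dx": .., "dy": .., "dz": .., "spin": ..}, ...]. A call has 1 to 5 rows; each row is the pose to reach, as a shift and turn from the pose commanded when the call began; what a row does not reach only later rows make up. A row lasts 1/8 s, in which the tool goes at most 62.5 mm and 10.7 degrees, less where a joint would pass 70% of its speed; a pose out of reach is approached as far as the arm can. A call with a number of a shift or a turn outside -1 to 1 is refused whole. A call with a gripper value outside its range is refused whole. "claw" is the opening, from 0 (shut) to 1 (fully open), set as the call begins (left out, the last holds). The fingers move at their own pace and stop on an object; "squeeze" is the grip in N (left out, the last holds). Time passes only in rows, so rows that repeat a pose let the fingers close. It gives the time, the measured TCP pose, the force, the opening and the grip force at its end, in the units of the state.
- ctrl.state(): the state, without advancing time (a new reading comes with each control period).
- viewer.get_image(name): name is "scene" or "top" or "wrist"; returns a dict with "color" (400x640x3 uint8, blue, green, red), "camera_matrix" (3x3 intrinsics, pixels), "camera_from_world" (4x4, takes a point from world to camera coordinates). Camera axes: x right, y up, looking along -z (the intrinsics and any distortion apply to the point x, -y, -z); pixel columns grow to the right and rows downward; lengths in m; the calibration is good to about 2 mm. A picture is of the moment at which its call begins. There is no depth.
- ctrl.finish_job(): hands the job in; it is judged then, once.
Trained networks look in a picture, given as the dict that the camera call returned (one of the last four; its "shot" number tells which), for a name from the list of things; names that differ only in an ending like _2 or _b are one class to them, and where a whole thing is asked for, a point or a joint stands for the part that bears it (a point fixed in the world has none). Each returns a list of dicts, best first, with "confidence" (0 to 1); they miss things now and then, are a little off and sometimes report something else, mostly with a low value. They report only what shows in the picture. A call takes as long as a camera call. They do not tell look-alikes from the thing itself.
- viewer.find_in(picture, thing): "extent" ([left, top, width, height] in pixels, round what is visible of it).
The state is a dict: "time_s": time; "joint_pos": joint angles; "qd": joint speeds; "joint_efforts": joint torques, N m; "ee_pos": TCP position; "tcp_rot": TCP orientation; "ft_force": force on the tool from outside, world axes, zero at the start; "moment": the same for the moment, N m; "gripper_width": opening from 0.0 (shut) to 1.0 (fully open); "finger_force": force on a finger pad.
Only numpy, scipy, OpenCV 4.12 (cv2) and the standard library are available. Lean on these libraries where they do the work, as an engineer would, in place of code of your own. Each camera call takes 0.05 s, during which the arm holds its last target. There are 200 camera calls.

## Working session

There is one attempt and no reset: what is moved stays moved. The work goes in short steps, Python scripts to look and compute and a tool call to move; the robot and the scene stay as the last step left them, time stands still between calls to the robot, and variables do not carry over. Pictures are saved under pics/ and viewed, at most 10 in all, crops included, and the job is handed in when it is done.

Besides the shell and the picture viewer there is one more tool, called after "Request:" by a JSON object that holds its "method" and its "body", one argument or row to a line. arm_command: Moves the arm, as the interface text tells. Shift numbers are shares of 0.3 m and turn numbers shares of 120 degrees, none past 1 either way. Its arguments: {"type":"object","properties":{"commands":{"type":"array"},"claw":{"type":"number"},"squeeze":{"type":"number"}},"required":["commands"]}

```bash
mkdir -p pics; ls; cat > h.py <<'E'
import numpy as np, cv2
from plant import ctrl, viewer
def ray(p,u,v):
    K=np.array(p["camera_matrix"]);T=np.array(p["camera_from_world"])
    d=np.linalg.inv(K)@[u,v,1]; d=np.array([d[0],-d[1],-d[2]])
    R=T[:3,:3]; return -R.T@T[:3,3], R.T@d
def onz(p,u,v,z):
    c,d=ray(p,u,v); return c+d*(z-c[2])/d[2]
def proj(p,X):
    T=np.array(p["camera_from_world"]); c=T[:3,:3]@np.array(X)+T[:3,3]
    q=np.array(p["camera_matrix"])@[c[0],-c[1],-c[2]]; return q[:2]/q[2]
E
python3 - <<'E'
from h import *
s=ctrl.state(); print(s, ctrl.grasp_offset)
ims=[]
for n in ("scene","top"):
    p=viewer.get_image(n); cv2.imwrite(f"pics/{n}0.png",p["color"])
    print(n,[k for k in p], np.array(p["camera_matrix"]).tolist())
    for t in ("thick_weight","thin_center","small_center","carrier","piston_top","nest","tester","carrier_stem"):
        print(t,[(np.round(r["extent"],0).tolist(),round(r["confidence"],2)) for r in viewer.find_in(p,t)][:5])
E
```

```text
pics
{'time_s': 0.0, 'joint_pos': array([ 1.14590292e+00,  2.21231679e-01,  1.52760482e+00,  7.39865658e-06,
        1.39467278e+00, -1.26108450e-01]), 'qd': array([ 6.01427842e-04, -7.94853704e-04, -2.53537713e-05, -6.13576860e-04,
       -2.88840213e-05,  1.64427204e-03]), 'joint_efforts': array([ 2.10394152e-03, -4.94598448e+01, -3.87394059e+01,  7.02515105e-02,
        5.68944798e-02, -1.55655134e-04]), 'ee_pos': array([0.18372764, 0.59674779, 0.22143713]), 'tcp_rot': array([-4.67509678e-01, -3.10607647e+00,  2.89349956e-03]), 'ft_force': array([-0.32562168, -0.58051899,  0.1597978 ]), 'moment': array([ 0.0306084 , -0.00209756,  0.02693551]), 'finger_force': 0.0, 'gripper_width': 1.0012280189581957} 0.0187
scene ['color', 'camera_matrix', 'camera_from_world', 'shot'] [[488.71139084086076, 0.0, 320.50068429396515], [0.0, 488.71139084086076, 199.70458977658248], [0.0, 0.0, 1.0]]
thick_weight [([479.0, 235.0, 26.0, 25.0], 0.72), ([423.0, 242.0, 28.0, 24.0], 0.69), ([447.0, 201.0, 22.0, 21.0], 0.68), ([76.0, 119.0, 179.0, 160.0], 0.66)]
thin_center [([387.0, 259.0, 23.0, 21.0], 0.57)
[... 493 characters left out ...]
 'camera_from_world', 'shot'] [[428.13441892956934, 0.0, 318.3909170500198], [0.0, 428.13441892956934, 199.13408576167163], [0.0, 0.0, 1.0]]
thick_weight [([210.0, 208.0, 21.0, 22.0], 0.77), ([208.0, 263.0, 21.0, 24.0], 0.68), ([168.0, 239.0, 23.0, 22.0], 0.61)]
thin_center [([239.0, 175.0, 20.0, 21.0], 0.75)]
small_center [([329.0, 122.0, 50.0, 79.0], 0.54), ([256.0, 215.0, 15.0, 16.0], 0.51)]
carrier [([339.0, 166.0, 26.0, 24.0], 0.93), ([303.0, 137.0, 14.0, 18.0], 0.76)]
piston_top [([406.0, 87.0, 152.0, 119.0], 0.57)]
nest [([331.0, 123.0, 50.0, 76.0], 0.68)]
tester [([400.0, 82.0, 159.0, 122.0], 0.97)]
carrier_stem [([338.0, 162.0, 29.0, 27.0], 0.83), ([299.0, 141.0, 20.0, 18.0], 0.61)]
```

```bash
python3 - <<'E'
import cv2
a=cv2.imread("pics/scene0.png"); b=cv2.imread("pics/top0.png")
cv2.imwrite("pics/c1.png",cv2.resize(a[100:300,60:540],(800,333),interpolation=2))
cv2.imwrite("pics/c2.png",cv2.resize(b[70:310,150:570],None,fx=1.9,fy=1.9,interpolation=2))
E
```

```text
(no output)
```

View pics/c1.png

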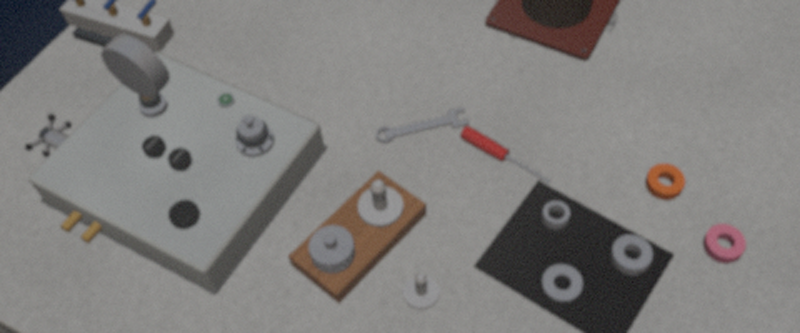

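View pics/c2.png

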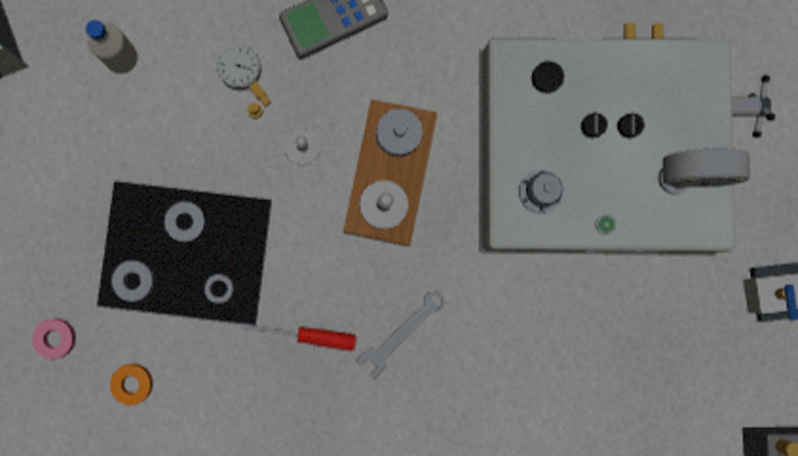

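```bash
python3 - <<'E'
from h import *
t=viewer.get_image("top"); s=viewer.get_image("scene")
for n,u,z in (("thick",(220.5,218.5),.02),("thin",(248,186),.01),("small",(265,222.5),.02),("plate",(351.6,177.4),.038),("stemtop",(352.5,176),.098),("stack",(360.5,139),.06),("piston",(437,168.4),.14),("dial",(522,156),.18)):
    print(n,onz(t,*u,z).round(4), proj(s,onz(t,*u,z)).round(1))
for n,u,z in (("thick",(439,251),.02),("thin",(397.5,269),.01),("piston",(211,172),.14),("stemtop",(287,209),.098),("plate",(288,226),.038)):
    print("S",n,onz(s,*u,z).round(4))
cr=lambda p,x,y,r,f:cv2.resize(p["color"][y-r:y+r,x-r:x+r],(f,f),interpolation=2)
c=np.vstack([np.hstack([cr(s,418,255,42,400),cr(t,245,203,42,400)])])
cv2.imwrite("pics/c3.png",cv2.convertScaleAbs(c,alpha=1.4))
E
```

```text
thick [0.445  0.2992 0.02  ] [437.3 250.4]
thin [0.5358 0.2233 0.01  ] [394.8 269.3]
small [0.4317 0.1745 0.02  ] [392.8 227.2]
plate [ 0.5515 -0.0683  0.038 ] [287.3 223.1]
stemtop [ 0.5484 -0.0672  0.098 ] [286.6 209.4]
stack [ 0.6534 -0.0933  0.06  ] [257.2 246.3]
piston [ 0.5586 -0.2765  0.14  ] [210.  171.8]
dial [ 0.5795 -0.4706  0.18  ] [137.7 140.7]
S thick [0.4448 0.3035 0.02  ]
S thin [0.532 0.229 0.01 ]
S piston [ 0.5579 -0.274   0.14  ]
S stemtop [ 0.547 -0.067  0.098]
S plate [ 0.5582 -0.0625  0.038 ]
```

View pics/c3.png

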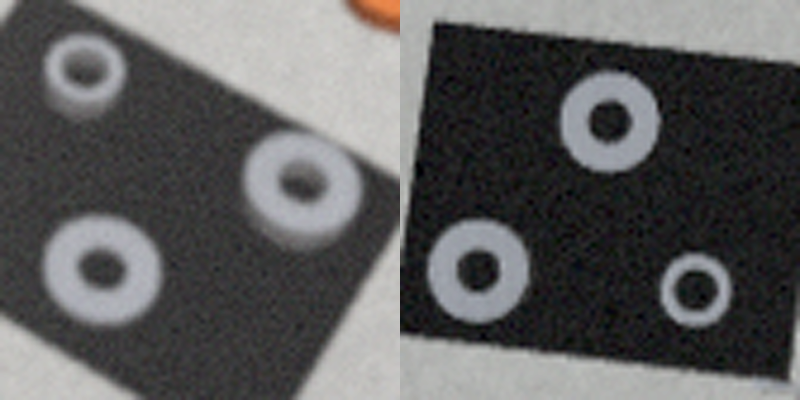

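Rings: A scene (439,251)/top (220,218) is 60 mm wide with a tall side wall, so it is the thick one. B scene (397,269)/top (248,186) has no visible wall, so thin. C scene (397,227)/top (265,222) is small. The orange and pink rings off the mat are decoys. The larger carrier is the one in the block, top (352,177); the small one standing on the bench at top (310,146) is the decoy. I'm moving above ring A.

Request:
{"method": "arm_command", "body": {
  "commands": [
    {"dx":0.17,"dy":-0.19,"dz":0},
    {"dx":0.3,"dy":-0.34,"dz":0},
    {"dx":0.43,"dy":-0.5,"dz":-0.05},
    {"dx":0.56,"dy":-0.65,"dz":-0.1},
    {"dx":0.7,"dy":-0.8,"dz":-0.15}
  ],
  "claw": 1
}}

```text
validation failed for argument at $.co...
```

Request:
{"method": "arm_command", "body": {
  "commands": [
    {"dx":0.15,"dy":-0.17,"dz":-0.1},
    {"dx":0.17,"dy":-0.19,"dz":-0.15},
    {"dx":0.17,"dy":-0.19,"dz":-0.15},
    {"dx":0.17,"dy":-0.19,"dz":-0.15}
  ]
}}

```text
validation failed for argument at $.co...
```

```bash
python3 - <<'E'
from h import *
p=viewer.get_image("wrist"); cv2.imwrite("pics/w1.png",p["color"])
s=ctrl.state();print(s["ee_pos"],s["tcp_rot"])
print(proj(p,[.445,.301,.024]))
for r in viewer.find_in(p,"thick_weight"):
    x,y,w,h=r["extent"]; print(r, onz(p,x+w/2,y+h/2,.022).round(4))
E
```

```text
[0.1839839  0.59729607 0.22250298] [-4.67574086e-01 -3.10657598e+00  8.53136402e-05]
[195.94036538 380.14789978]
{'extent': [229.6, 301.4, 42.6, 34.8], 'confidence': 0.85} [0.3622 0.4269 0.022 ]
```

View pics/w1.png

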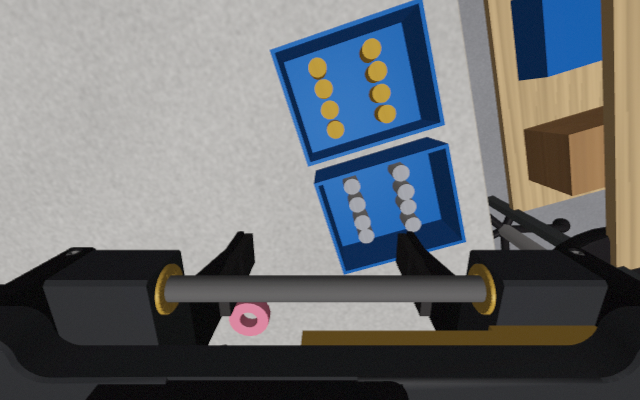

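The calls were refused, so the arm hasn't moved. The wrist picture is from the start pose: bins, and the pink decoy at (250,318). I'll retry with `spin` included.

Request:
{"method": "arm_command", "body": {
  "commands": [
    {"dx":0.17,"dy":-0.19,"dz":0.0,"spin":0.0},
    {"dx":0.3,"dy":-0.34,"dz":0.0,"spin":0.0},
    {"dx":0.43,"dy":-0.5,"dz":-0.05,"spin":0.0},
    {"dx":0.56,"dy":-0.65,"dz":-0.1,"spin":0.0},
    {"dx":0.7,"dy":-0.8,"dz":-0.15,"spin":0.0}
  ],
  "claw": 1
}}

```text
time_s: 1.72
ee_pos: [0.3874, 0.3642, 0.1803]
tcp_rot: [0.467, 3.106, 0.001]
ft_force: [-0.7, 0.5, 0.8]
gripper_width: 1.003
finger_force: 0.0
```

Request:
{"method": "arm_command", "body": {
  "commands": [
    {"dx":0.12,"dy":-0.13,"dz":-0.1,"spin":0.0},
    {"dx":0.17,"dy":-0.19,"dz":-0.15,"spin":0.0},
    {"dx":0.17,"dy":-0.19,"dz":-0.15,"spin":0.0},
    {"dx":0.17,"dy":-0.19,"dz":-0.15,"spin":0.0}
  ]
}}

```text
time_s: 2.22
ee_pos: [0.4373, 0.3093, 0.1359]
tcp_rot: [0.468, 3.106, 0.001]
ft_force: [-0.2, 0.8, 0.5]
gripper_width: 0.997
finger_force: 0.0
```

```bash
python3 - <<'E'
from h import *
p=viewer.get_image("wrist"); cv2.imwrite("pics/w2.png",p["color"])
s=ctrl.state();print(s["ee_pos"],s["tcp_rot"])
print(proj(p,[.445,.301,.024]))
for r in viewer.find_in(p,"thick_weight"):
    x,y,w,h=r["extent"]; print(r, onz(p,x+w/2,y+h/2,.022).round(4))
E
```

```text
[0.4372552  0.30967011 0.13623917] [4.66129045e-01 3.10587440e+00 1.72887459e-03]
[319.70036763 203.23730457]
{'extent': [288.9, 172.7, 63.6, 59.5], 'confidence': 0.79} [0.4451 0.302  0.022 ]
{'extent': [383.2, 44.3, 74.3, 73.8], 'confidence': 0.76} [0.3641 0.4187 0.022 ]
{'extent': [237.8, 1.4, 69.1, 79.0], 'confidence': 0.63} [0.2962 0.3058 0.022 ]
```

View pics/w2.png

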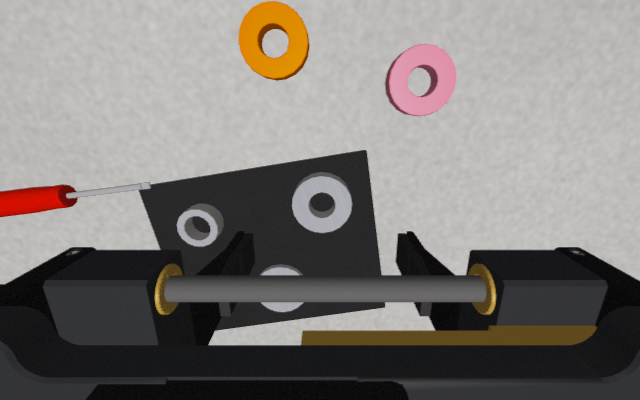

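The thick ring is at (322,203), the thin at (280,288) and the small at (200,225). The orange ring (273,40) and pink ring (421,80) are decoys. Centring over the thick ring and descending.

Request:
{"method": "arm_command", "body": {
  "commands": [
    {"dx":0.025,"dy":-0.027,"dz":-0.05,"spin":0.0},
    {"dx":0.025,"dy":-0.027,"dz":-0.2,"spin":0.0},
    {"dx":0.025,"dy":-0.027,"dz":-0.33,"spin":0.0},
    {"dx":0.025,"dy":-0.027,"dz":-0.39,"spin":0.0},
    {"dx":0.025,"dy":-0.027,"dz":-0.41,"spin":0.0}
  ]
}}

```text
time_s: 2.95
ee_pos: [0.4442, 0.3002, 0.0112]
tcp_rot: [-0.467, -3.105, 0.002]
ft_force: [-0.8, 0.3, 0.6]
gripper_width: 1.006
finger_force: 0.0
```

Request:
{"method": "arm_command", "body": {
  "commands": [
    {"dx":0.0,"dy":0.0,"dz":-0.01,"spin":0.0},
    {"dx":0.0,"dy":0.0,"dz":-0.015,"spin":0.0}
  ]
}}

```text
time_s: 3.2
ee_pos: [0.4459, 0.3011, 0.009]
tcp_rot: [0.467, 3.105, 0.002]
ft_force: [-0.5, 0.1, -0.1]
gripper_width: 1.002
finger_force: 0.0
```

Request:
{"method": "arm_command", "body": {
  "commands": [
    {"dx":0.0,"dy":0.0,"dz":-0.006,"spin":0.0},
    {"dx":0.0,"dy":0.0,"dz":-0.006,"spin":0.0}
  ]
}}

```text
time_s: 3.45
ee_pos: [0.4451, 0.3007, 0.0064]
tcp_rot: [0.467, 3.106, 0.001]
ft_force: [-0.3, 0.3, -0.2]
gripper_width: 1.001
finger_force: 0.0
```

Request:
{"method": "arm_command", "body": {
  "commands": [
    {"dx":0.0,"dy":0.0,"dz":0.0,"spin":0.0},
    {"dx":0.0,"dy":0.0,"dz":0.0,"spin":0.0},
    {"dx":0.0,"dy":0.0,"dz":0.0,"spin":0.0},
    {"dx":0.0,"dy":0.0,"dz":0.0,"spin":0.0},
    {"dx":0.0,"dy":0.0,"dz":0.0,"spin":0.0}
  ],
  "claw": 0,
  "squeeze": 35
}}

```text
time_s: 4.08
ee_pos: [0.445, 0.3007, 0.0061]
tcp_rot: [0.468, 3.106, 0.001]
ft_force: [0.5, 2.2, 0.1]
gripper_width: 0.689
finger_force: 35.0
```

Request:
{"method": "arm_command", "body": {
  "commands": [
    {"dx":0.0,"dy":0.0,"dz":0.08,"spin":0.0},
    {"dx":0.0,"dy":0.0,"dz":0.25,"spin":0.0},
    {"dx":0.0,"dy":0.0,"dz":0.42,"spin":0.0},
    {"dx":0.05,"dy":-0.1,"dz":0.55,"spin":0.0},
    {"dx":0.1,"dy":-0.25,"dz":0.65,"spin":0.0}
  ]
}}

```text
time_s: 4.7
ee_pos: [0.4749, 0.2253, 0.2024]
tcp_rot: [0.464, 3.107, 0.0]
ft_force: [0.7, -0.7, -3.0]
gripper_width: 0.687
finger_force: 35.0
```

Request:
{"method": "arm_command", "body": {
  "commands": [
    {"dx":0.1,"dy":-0.15,"dz":0.0,"spin":0.0},
    {"dx":0.2,"dy":-0.33,"dz":0.0,"spin":0.0},
    {"dx":0.3,"dy":-0.5,"dz":0.0,"spin":0.0},
    {"dx":0.4,"dy":-0.68,"dz":0.0,"spin":0.0},
    {"dx":0.48,"dy":-0.85,"dz":0.0,"spin":0.0}
  ]
}}

```text
time_s: 5.32
ee_pos: [0.6188, -0.0315, 0.1998]
tcp_rot: [-0.468, -3.104, 0.0]
ft_force: [0.3, -0.2, -2.6]
gripper_width: 0.688
finger_force: 35.0
```

```bash
python3 - <<'E'
from h import *
p=viewer.get_image("wrist"); cv2.imwrite("pics/w3.png",p["color"])
s=ctrl.state();print(s["ee_pos"],s["tcp_rot"],s["ft_force"],s["gripper_width"])
print(proj(p,[.549,-.067,.098]),proj(p,[.549,-.067,.038]),proj(p,s["ee_pos"]))
for t in("thick_weight","carrier"):
  for r in viewer.find_in(p,t): print(t,r)
E
```

```text
[ 0.62100466 -0.0386705   0.19985568] [ 0.47386746  3.10441007 -0.00812129] [ 1.97439965e-03 -5.44357540e+00 -3.43883485e+00] 0.6886010587726288
[264.0139497  136.18198234] [274.97897587 130.64757875] [316.01844405 252.68991824]
carrier {'extent': [373.4, 154.8, 44.7, 42.1], 'confidence': 0.89}
carrier {'extent': [241.0, 98.5, 64.3, 70.8], 'confidence': 0.78}
```

View pics/w3.png

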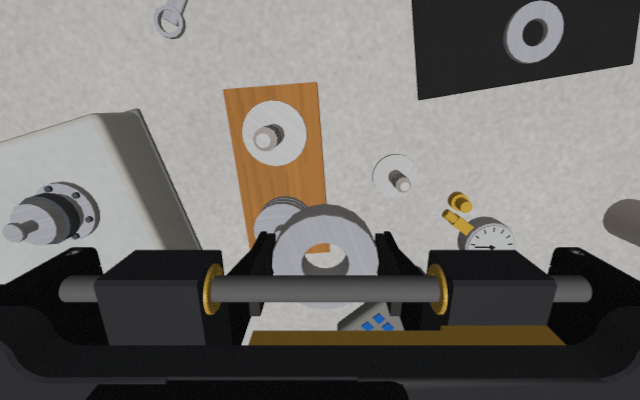

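The picture shows the carrier's plate at (274,133) with its stem top at (264,139), the ring held level at (325,250), and the piston at (17,232). Now settling the arm and overlaying the model predictions.

Request:
{"method": "arm_command", "body": {
  "commands": [
    {"dx":0.0,"dy":0.0,"dz":0.0,"spin":0.0},
    {"dx":0.0,"dy":0.0,"dz":0.0,"spin":0.0}
  ]
}}

```text
time_s: 5.72
ee_pos: [0.6181, -0.0281, 0.2006]
tcp_rot: [-0.465, -3.106, -0.0]
ft_force: [0.6, -1.1, -3.2]
gripper_width: 0.682
finger_force: 35.0
```

```bash
cat >> h.py <<'E'
from scipy.spatial.transform import Rotation
def circ(p,c,r,n=72):
    return np.array([proj(p,np.array(c)+r*np.array([np.cos(a),np.sin(a),0])) for a in np.linspace(0,2*np.pi,n,endpoint=False)])
def draw(img,pts,x0,y0,f,col):
    cv2.polylines(img,[np.int32((pts+.5-[x0,y0])*f)],True,col,1,cv2.LINE_AA)
def crop(p,x0,y0,w,h,f): return cv2.resize(p["color"][y0:y0+h,x0:x0+w],None,fx=f,fy=f,interpolation=cv2.INTER_CUBIC)
E
python3 - <<'E'
from h import *
p=viewer.get_image("wrist"); cv2.imwrite("pics/w4.png",p["color"])
s=ctrl.state();e=s["ee_pos"];print(e,Rotation.from_rotvec(s["tcp_rot"]).as_matrix().round(3).tolist(),s["ft_force"])
# plate segmentation: bright low-saturation blob around (274,133)
hsv=cv2.cvtColor(p["color"],cv2.COLOR_BGR2HSV); m=((hsv[...,1]<60)&(hsv[...,2]>110)).astype(np.uint8)
c0=proj(p,[.549,-.067,.038]); n,l,st,ce=cv2.connectedComponentsWithStats(m)
k=l[int(c0[1])-20:int(c0[1])+20,int(c0[0])-25:int(c0[0])+25]; k=np.bincount(k[k>0]).argmax(); print(st[k])
cn=max(cv2.findContours((l==k).astype(np.uint8),0,1)[0],key=len); print(cv2.fitEllipse(cv2.convexHull(cn)))
el=cv2.fitEllipse(cv2.convexHull(cn)); P=onz(p,*(np.array(el[0])),.038); print("plate",P)
f=4;img=crop(p,230,85,100,90,f)
draw(img,circ(p,[P[0],P[1],.038],.035),230,85,f,(0,0,255));draw(img,circ(p,[P[0],P[1],.098],.0065),230,85,f,(0,255,0))
draw(img,circ(p,[P[0],P[1],.090],.011),230,85,f,(255,0,0))
g=crop(p,250,190,150,120,3)
c=[e[0],e[1],e[2]+.0178]
draw(g,circ(p,c,.030),250,190,3,(0,0,255));draw(g,circ(p,c,.013),250,190,3,(0,255,0))
out=np.zeros((360,850,3),np.uint8);out[:360,:400]=img;out[:360,400:]=g;cv2.imwrite("pics/c4.png",cv2.resize(out,(800,339)))
E
```

```text
[ 0.61828401 -0.02804212  0.20087082] [[-0.956, 0.293, -0.0], [0.293, 0.956, 0.0], [0.001, 0.0, -1.0]] [-0.83541978  0.52284736 -3.65620086]
[ 239  102   65   65 3133]
((271.36669921875, 133.88555908203125), (62.98881530761719, 66.4182357788086), 136.74600219726562)
plate [ 0.55066107 -0.06870031  0.038     ]
```

View pics/c4.png

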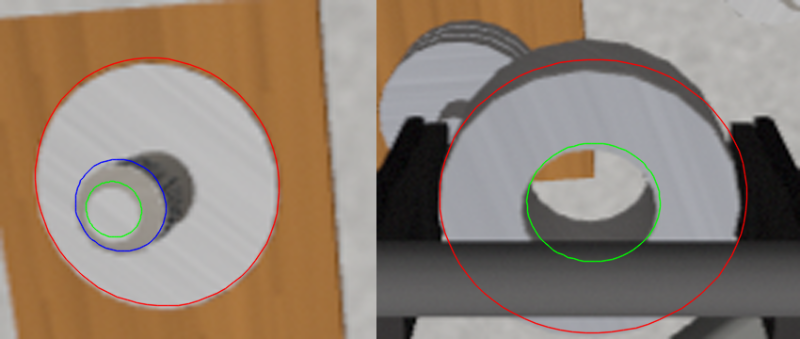

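The carrier model fits well at (0.5507, -0.0687). The held ring sits about 2 mm lower in the image than predicted, so I'm fitting its offset.

```bash
python3 - <<'E'
from h import *
from scipy.optimize import least_squares
p=viewer.get_image("wrist"); s=ctrl.state(); R=Rotation.from_rotvec(s["tcp_rot"]).as_matrix(); e=np.array([.6183,-.0280,.2008])
g=cv2.GaussianBlur(cv2.cvtColor(p["color"],cv2.COLOR_BGR2GRAY),(3,3),0).astype(float)
# face: light (>~125); along radial lines of the model circles find strongest bright->dark edge
def edges(c,r,sgn):
    out=[]
    for a in np.linspace(0,2*np.pi,120,endpoint=False):
        d=np.array([np.cos(a),np.sin(a),0]); rr=r+np.arange(-.006,.0061,.0003)
        q=np.array([proj(p,c+x*d) for x in rr]).astype(np.float32)
        if q[:,1].max()>272 or q[:,1].min()<5: continue
        v=cv2.remap(g.astype(np.float32),q[:,:1],q[:,1:],1).ravel(); dv=(v[4:]-v[:-4])*sgn; i=dv.argmax()
        if dv[i]>25: out.append(q[i+2])
    return np.array(out)
def res(x,E):
    c=e+x[0]*R[:,0]+x[1]*R[:,1]+[0,0,x[2]]; r=[]
    for q,rad in E:
        X=np.array([onz(p,*k,c[2]) for k in q]); r+=list(np.linalg.norm((X-c)[:,:2],axis=1)-rad)
    return np.array(r)*1000
x=np.array([-.002,0,.0178])
for it in range(4):
    c=e+x[0]*R[:,0]+x[1]*R[:,1]+[0,0,x[2]]
    E=[(edges(c,.030,-1),.030),(edges(c,.013,1),.013)]
    f=least_squares(res,x,args=(E,),loss="soft_l1",x_scale=.001); x=f.x
    print(x.round(4),len(E[0][0]),len(E[1][0]),np.median(abs(res(x,E))).round(2), "world off",(x[0]*R[:,0]+x[1]*R[:,1]).round(4))
for z in (.0158,.0178): 
    f=least_squares(lambda y:res([*y,z],E),x[:2],loss="soft_l1",x_scale=.001);print(z,f.x.round(4),f.cost.round(1))
off=x[0]*R[:,0]+x[1]*R[:,1]; print("target TCP",[.5507,-.0687]-off[:2],"now",s["ee_pos"])
E
```

```text
[-0.0032 -0.0009  0.0157] 65 47 0.28 world off [ 0.0028 -0.0018 -0.    ]
[-0.0032 -0.0009  0.0155] 65 45 0.29 world off [ 0.0028 -0.0018 -0.    ]
[-0.0033 -0.0009  0.0156] 65 45 0.29 world off [ 0.0028 -0.0018 -0.    ]
[-0.0033 -0.0009  0.0156] 65 45 0.3 world off [ 0.0028 -0.0018 -0.    ]
0.0158 [-0.0032 -0.0009] 10.3
0.0178 [-0.0024 -0.0009] 12.7
target TCP [ 0.5478584  -0.06686851] now [ 0.61843386 -0.02813588  0.20105811]
```

Request:
{"method": "arm_command", "body": {
  "commands": [
    {"dx":-0.1,"dy":-0.06,"dz":0.0,"spin":0.0},
    {"dx":-0.2,"dy":-0.11,"dz":-0.05,"spin":0.0},
    {"dx":-0.235,"dy":-0.129,"dz":-0.15,"spin":0.0},
    {"dx":-0.235,"dy":-0.129,"dz":-0.27,"spin":0.0},
    {"dx":-0.235,"dy":-0.129,"dz":-0.28,"spin":0.0}
  ]
}}

```text
time_s: 6.45
ee_pos: [0.5457, -0.0669, 0.1144]
tcp_rot: [-0.465, -3.101, -0.001]
ft_force: [-0.2, 0.0, -3.4]
gripper_width: 0.685
finger_force: 35.0
```

Request:
{"method": "arm_command", "body": {
  "commands": [
    {"dx":0.0,"dy":0.0,"dz":0.0,"spin":0.0},
    {"dx":0.0,"dy":0.0,"dz":0.0,"spin":0.0}
  ]
}}

```text
time_s: 6.7
ee_pos: [0.5498, -0.0683, 0.119]
tcp_rot: [0.466, 3.103, -0.001]
ft_force: [-0.2, -0.1, -2.7]
gripper_width: 0.686
finger_force: 35.0
```

```bash
python3 - <<'E'
from h import *
p=viewer.get_image("wrist"); s=ctrl.state(); e=s["ee_pos"]; print(e,s["ft_force"])
f=4;x0,y0=245,190;img=crop(p,x0,y0,150,90,f)
P=[.5507,-.0687]
draw(img,circ(p,[*P,.098],.0065),x0,y0,f,(0,255,0));draw(img,circ(p,[e[0]+.0028,e[1]-.0018,e[2]+.0156],.013),x0,y0,f,(0,0,255))
draw(img,circ(p,[e[0]+.0028,e[1]-.0018,e[2]-.0044],.013),x0,y0,f,(255,0,0))
cv2.imwrite("pics/c5.png",img)
E
```

```text
[ 0.54973499 -0.06827462  0.1189102 ] [-0.25548202 -0.26153399 -2.05813668]
```

View pics/c5.png

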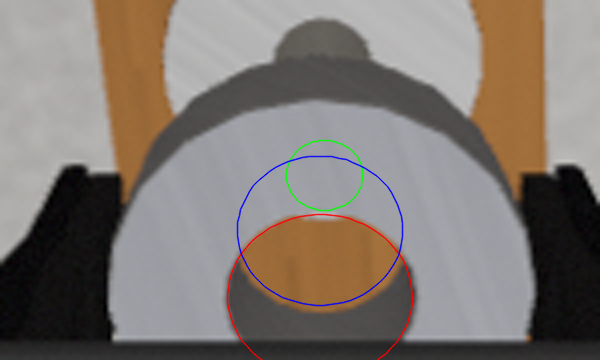

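Request:
{"method": "arm_command", "body": {
  "commands": [
    {"dx":0.0,"dy":0.0,"dz":0.0,"spin":0.0},
    {"dx":0.0,"dy":0.0,"dz":0.0,"spin":0.0},
    {"dx":0.0,"dy":0.0,"dz":0.0,"spin":0.0},
    {"dx":0.0,"dy":0.0,"dz":0.0,"spin":0.0}
  ]
}}

```text
time_s: 7.25
ee_pos: [0.5483, -0.0682, 0.117]
tcp_rot: [-0.468, -3.106, 0.0]
ft_force: [0.2, 1.0, -3.3]
gripper_width: 0.685
finger_force: 35.0
```

```bash
python3 - <<'E'
from h import *
for n in ("wrist","scene","top"):
    p=viewer.get_image(n); s=ctrl.state(); e=s["ee_pos"]; print(n,e.round(4),s["ft_force"].round(1))
    P=np.array([.5507,-.0687,.038])
    if n=="wrist":
        # plate outer edge residual: bright->wood transition, visible upper arc
        g=cv2.cvtColor(p["color"],cv2.COLOR_BGR2HSV)[...,1].astype(np.float32); pts=[]
        for a in np.linspace(0,2*np.pi,180,endpoint=False):
            d=np.array([np.cos(a),np.sin(a),0]); q=np.array([proj(p,P+x*d) for x in np.arange(.029,.0411,.0003)]).astype(np.float32)
            if q[:,1].max()>205 or q.min()<3: continue
            v=cv2.remap(g,q[:,:1],q[:,1:],1).ravel(); dv=v[4:]-v[:-4]; i=dv.argmax()
            if dv[i]>40: pts.append(onz(p,*q[i+2],.038))
        pts=np.array(pts); from scipy.optimize import least_squares
        f=least_squares(lambda c:(np.linalg.norm(pts[:,:2]-c,axis=1)-.035)*1e3,P[:2],loss="soft_l1"); print("plate",len(pts),f.x.round(4),f.cost)
E
```

```text
wrist [ 0.5482 -0.0682  0.1169] [-0.1  0.4 -3.1]
plate 86 [ 0.5512 -0.0691] 3.8047418794247507
scene [ 0.5483 -0.0682  0.1169] [-0.3  0.3 -3.7]
top [ 0.5482 -0.0682  0.1169] [ 0.7  0.6 -3.6]
```

Request:
{"method": "arm_command", "body": {
  "commands": [
    {"dx":0.0,"dy":0.003,"dz":-0.02,"spin":0.0},
    {"dx":0.0,"dy":0.003,"dz":-0.04,"spin":0.0},
    {"dx":0.0,"dy":0.003,"dz":-0.06,"spin":0.0},
    {"dx":0.0,"dy":0.003,"dz":-0.08,"spin":0.0},
    {"dx":0.0,"dy":0.003,"dz":-0.1,"spin":0.0}
  ]
}}

```text
time_s: 8.02
ee_pos: [0.5483, -0.0673, 0.0865]
tcp_rot: [-0.468, -3.106, 0.0]
ft_force: [-0.1, -0.2, -2.6]
gripper_width: 0.685
finger_force: 35.0
```

Request:
{"method": "arm_command", "body": {
  "commands": [
    {"dx":0.0,"dy":0.0,"dz":-0.025,"spin":0.0},
    {"dx":0.0,"dy":0.0,"dz":-0.05,"spin":0.0},
    {"dx":0.0,"dy":0.0,"dz":-0.075,"spin":0.0},
    {"dx":0.0,"dy":0.0,"dz":-0.1,"spin":0.0},
    {"dx":0.0,"dy":0.0,"dz":-0.12,"spin":0.0}
  ]
}}

```text
time_s: 8.65
ee_pos: [0.5483, -0.0673, 0.0505]
tcp_rot: [-0.468, -3.106, -0.0]
ft_force: [0.1, -0.8, -3.1]
gripper_width: 0.688
finger_force: 35.0
```

Request:
{"method": "arm_command", "body": {
  "commands": [
    {"dx":0.0,"dy":0.0,"dz":-0.01,"spin":0.0},
    {"dx":0.0,"dy":0.0,"dz":-0.016,"spin":0.0},
    {"dx":0.0,"dy":0.0,"dz":-0.02,"spin":0.0},
    {"dx":0.0,"dy":0.0,"dz":-0.02,"spin":0.0}
  ]
}}

```text
time_s: 9.15
ee_pos: [0.5483, -0.0673, 0.045]
tcp_rot: [0.468, 3.107, -0.0]
ft_force: [0.0, 0.2, -2.7]
gripper_width: 0.686
finger_force: 35.0
```

Lowering the last few mm in small steps until the force rises.

Request:
{"method": "arm_command", "body": {
  "commands": [
    {"dx":0.0,"dy":0.0,"dz":-0.004,"spin":0.0},
    {"dx":0.0,"dy":0.0,"dz":-0.007,"spin":0.0},
    {"dx":0.0,"dy":0.0,"dz":-0.007,"spin":0.0}
  ]
}}

```text
time_s: 9.52
ee_pos: [0.5483, -0.0673, 0.0428]
tcp_rot: [-0.468, -3.107, -0.0]
ft_force: [-1.0, 0.5, -2.7]
gripper_width: 0.684
finger_force: 35.0
```

Request:
{"method": "arm_command", "body": {
  "commands": [
    {"dx":0.0,"dy":0.0,"dz":-0.003,"spin":0.0},
    {"dx":0.0,"dy":0.0,"dz":-0.003,"spin":0.0}
  ]
}}

```text
time_s: 9.78
ee_pos: [0.5483, -0.0673, 0.0419]
tcp_rot: [-0.468, -3.107, 0.0]
ft_force: [0.2, 0.4, -2.5]
gripper_width: 0.689
finger_force: 35.0
```

Request:
{"method": "arm_command", "body": {
  "commands": [
    {"dx":0.0,"dy":0.0,"dz":-0.003,"spin":0.0},
    {"dx":0.0,"dy":0.0,"dz":-0.003,"spin":0.0}
  ]
}}

```text
time_s: 10.02
ee_pos: [0.5482, -0.0673, 0.041]
tcp_rot: [-0.468, -3.106, 0.0]
ft_force: [-0.1, -0.0, -2.5]
gripper_width: 0.689
finger_force: 35.0
```

Request:
{"method": "arm_command", "body": {
  "commands": [
    {"dx":0.0,"dy":0.0,"dz":-0.002,"spin":0.0},
    {"dx":0.0,"dy":0.0,"dz":-0.002,"spin":0.0}
  ]
}}

```text
time_s: 10.28
ee_pos: [0.5483, -0.0673, 0.0405]
tcp_rot: [-0.468, -3.107, 0.0]
ft_force: [0.6, -0.0, -2.9]
gripper_width: 0.688
finger_force: 35.0
```

Request:
{"method": "arm_command", "body": {
  "commands": [
    {"dx":0.0,"dy":0.0,"dz":-0.002,"spin":0.0},
    {"dx":0.0,"dy":0.0,"dz":-0.002,"spin":0.0}
  ]
}}

```text
time_s: 10.52
ee_pos: [0.5484, -0.0673, 0.0401]
tcp_rot: [0.468, 3.107, -0.0]
ft_force: [-0.8, 0.6, -1.3]
gripper_width: 0.685
finger_force: 35.0
```

Request:
{"method": "arm_command", "body": {
  "commands": [
    {"dx":0.0,"dy":0.0,"dz":-0.001,"spin":0.0},
    {"dx":0.0,"dy":0.0,"dz":-0.001,"spin":0.0}
  ]
}}

```text
time_s: 10.78
ee_pos: [0.5484, -0.0673, 0.0401]
tcp_rot: [0.467, 3.107, -0.0]
ft_force: [-3.0, 1.3, 2.8]
gripper_width: 0.689
finger_force: 35.0
```

Request:
{"method": "arm_command", "body": {
  "commands": [
    {"dx":0.0,"dy":0.0,"dz":0.0,"spin":0.0},
    {"dx":0.0,"dy":0.0,"dz":0.0,"spin":0.0},
    {"dx":0.0,"dy":0.0,"dz":0.0,"spin":0.0},
    {"dx":0.0,"dy":0.0,"dz":0.0,"spin":0.0}
  ],
  "claw": 1
}}

```text
time_s: 11.28
ee_pos: [0.5484, -0.0673, 0.0396]
tcp_rot: [0.468, 3.106, -0.0]
ft_force: [0.0, 0.2, 0.1]
gripper_width: 0.982
finger_force: 0.0
```

Request:
{"method": "arm_command", "body": {
  "commands": [
    {"dx":0.0,"dy":0.0,"dz":0.04,"spin":0.0},
    {"dx":0.0,"dy":0.0,"dz":0.12,"spin":0.0},
    {"dx":0.0,"dy":0.0,"dz":0.24,"spin":0.0},
    {"dx":0.06,"dy":0.0,"dz":0.36,"spin":0.0},
    {"dx":0.2,"dy":0.0,"dz":0.45,"spin":0.0}
  ]
}}

```text
time_s: 11.9
ee_pos: [0.6089, -0.0674, 0.1778]
tcp_rot: [0.468, 3.104, -0.001]
ft_force: [1.3, -0.3, 0.7]
gripper_width: 1.002
finger_force: 0.0
```

Request:
{"method": "arm_command", "body": {
  "commands": [
    {"dx":0.03,"dy":0.1,"dz":0.08,"spin":0.0},
    {"dx":0.03,"dy":0.12,"dz":0.08,"spin":0.0},
    {"dx":0.03,"dy":0.12,"dz":0.08,"spin":0.0},
    {"dx":0.03,"dy":0.12,"dz":0.08,"spin":0.0},
    {"dx":0.03,"dy":0.12,"dz":0.08,"spin":0.0}
  ]
}}

```text
time_s: 12.52
ee_pos: [0.6165, -0.0319, 0.1977]
tcp_rot: [-0.469, -3.105, 0.0]
ft_force: [0.0, -1.1, 0.4]
gripper_width: 0.998
finger_force: 0.0
```

```bash
python3 - <<'E'
from h import *
p=viewer.get_image("wrist"); s=ctrl.state(); e=s["ee_pos"]; print(e.round(4),s["ft_force"].round(1))
cv2.imwrite("pics/w6.png",p["color"]); img=p["color"].copy()
P=[.5512,-.069]
for c,r,k in (([*P,.098],.0065,(0,255,0)),([*P,.058],.030,(0,0,255)),([*P,.058],.013,(255,0,255)),([*P,.038],.035,(255,0,0))): draw(img,circ(p,c,r),0,0,1,k)
q=proj(p,[*P,.058]).astype(int);print(q)
f=3;a=max(q[0]-66,0);b=max(q[1]-60,0); g=crop(p,a,b,133,130,f); h=g.copy()
for c,r,k in (([*P,.098],.0065,(0,255,0)),([*P,.058],.030,(0,0,255)),([*P,.038],.035,(255,0,0))): draw(h,circ(p,c,r),a,b,f,k)
pt=proj(p,[.558,-.275,.14]);print("piston",pt)
cv2.imwrite("pics/c6.png",np.hstack([g,h]))
E
```

```text
[ 0.6167 -0.0319  0.1979] [-0.1 -0.3  0.2]
[271 137]
piston [ 18.82058778 231.6694694 ]
```

View pics/c6.png

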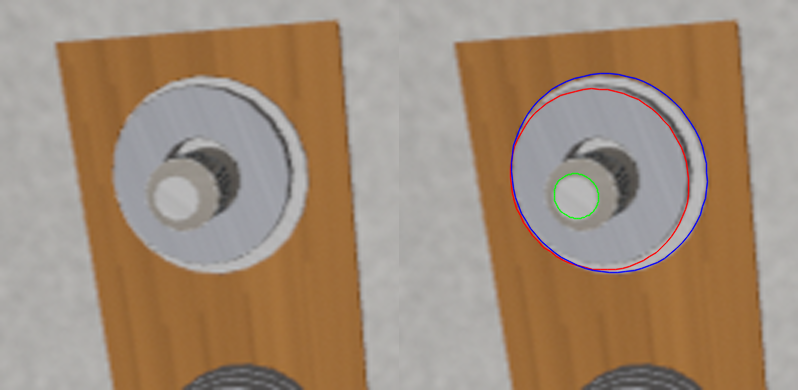

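The ring lies flat on the plate around the stem at crop (200,175), and the carrier is where predicted. Now going down to grip the stem.

Request:
{"method": "arm_command", "body": {
  "commands": [
    {"dx":-0.1,"dy":-0.05,"dz":-0.02,"spin":0.0},
    {"dx":-0.2,"dy":-0.11,"dz":-0.06,"spin":0.0},
    {"dx":-0.219,"dy":-0.12,"dz":-0.12,"spin":0.0},
    {"dx":-0.219,"dy":-0.12,"dz":-0.18,"spin":0.0},
    {"dx":-0.219,"dy":-0.12,"dz":-0.22,"spin":0.0}
  ]
}}

```text
time_s: 13.2
ee_pos: [0.5516, -0.0669, 0.131]
tcp_rot: [-0.467, -3.105, -0.001]
ft_force: [0.0, 0.5, 0.3]
gripper_width: 1.001
finger_force: 0.0
```

Request:
{"method": "arm_command", "body": {
  "commands": [
    {"dx":0.0,"dy":0.0,"dz":-0.05,"spin":0.0},
    {"dx":0.0,"dy":0.0,"dz":-0.11,"spin":0.0},
    {"dx":0.0,"dy":0.0,"dz":-0.17,"spin":0.0},
    {"dx":0.0,"dy":0.0,"dz":-0.2,"spin":0.0},
    {"dx":0.0,"dy":0.0,"dz":-0.215,"spin":0.0}
  ]
}}

```text
time_s: 13.82
ee_pos: [0.5513, -0.0672, 0.0673]
tcp_rot: [-0.467, -3.106, -0.0]
ft_force: [0.3, 0.8, 0.8]
gripper_width: 1.002
finger_force: 0.0
```

Request:
{"method": "arm_command", "body": {
  "commands": [
    {"dx":0.0,"dy":0.0,"dz":-0.01,"spin":0.0},
    {"dx":0.0,"dy":0.0,"dz":-0.01,"spin":0.0},
    {"dx":0.0,"dy":0.0,"dz":-0.01,"spin":0.0}
  ]
}}

```text
time_s: 14.2
ee_pos: [0.552, -0.0674, 0.0657]
tcp_rot: [0.467, 3.106, -0.0]
ft_force: [-0.2, -0.9, 0.3]
gripper_width: 1.0
finger_force: 0.0
```

Request:
{"method": "arm_command", "body": {
  "commands": [
    {"dx":-0.003,"dy":-0.002,"dz":-0.012,"spin":0.0},
    {"dx":-0.003,"dy":-0.002,"dz":-0.012,"spin":0.0},
    {"dx":-0.003,"dy":-0.002,"dz":-0.012,"spin":0.0}
  ]
}}

```text
time_s: 14.58
ee_pos: [0.5506, -0.0679, 0.0615]
tcp_rot: [-0.468, -3.106, -0.0]
ft_force: [0.4, -1.5, -0.3]
gripper_width: 1.0
finger_force: 0.0
```

Request:
{"method": "arm_command", "body": {
  "commands": [
    {"dx":0.0,"dy":0.0,"dz":0.0,"spin":0.0},
    {"dx":0.0,"dy":0.0,"dz":0.0,"spin":0.0},
    {"dx":0.0,"dy":0.0,"dz":0.0,"spin":0.0},
    {"dx":0.0,"dy":0.0,"dz":0.0,"spin":0.0},
    {"dx":0.0,"dy":0.0,"dz":0.0,"spin":0.0}
  ],
  "claw": 0,
  "squeeze": 55
}}

```text
time_s: 15.2
ee_pos: [0.5507, -0.0679, 0.0615]
tcp_rot: [-0.468, -3.107, 0.0]
ft_force: [0.5, 1.0, 0.2]
gripper_width: 0.521
finger_force: 0.0
```

Request:
{"method": "arm_command", "body": {
  "commands": [
    {"dx":0.0,"dy":0.0,"dz":0.0,"spin":0.0},
    {"dx":0.0,"dy":0.0,"dz":0.0,"spin":0.0},
    {"dx":0.0,"dy":0.0,"dz":0.0,"spin":0.0},
    {"dx":0.0,"dy":0.0,"dz":0.0,"spin":0.0},
    {"dx":0.0,"dy":0.0,"dz":0.0,"spin":0.0}
  ]
}}

```text
time_s: 15.82
ee_pos: [0.5507, -0.068, 0.0615]
tcp_rot: [0.468, 3.107, -0.0]
ft_force: [-0.2, -0.3, -0.5]
gripper_width: 0.242
finger_force: 55.0
```

Request:
{"method": "arm_command", "body": {
  "commands": [
    {"dx":0.0,"dy":0.0,"dz":0.02,"spin":0.0},
    {"dx":0.0,"dy":0.0,"dz":0.06,"spin":0.0},
    {"dx":0.0,"dy":0.0,"dz":0.11,"spin":0.0},
    {"dx":0.0,"dy":0.0,"dz":0.17,"spin":0.0},
    {"dx":0.0,"dy":0.0,"dz":0.23,"spin":0.0}
  ]
}}

```text
time_s: 16.45
ee_pos: [0.5511, -0.0679, 0.1323]
tcp_rot: [0.467, 3.105, -0.0]
ft_force: [0.4, 0.5, -5.6]
gripper_width: 0.239
finger_force: 55.0
```

Request:
{"method": "arm_command", "body": {
  "commands": [
    {"dx":0.0,"dy":0.0,"dz":0.07,"spin":0.0},
    {"dx":0.0,"dy":0.0,"dz":0.15,"spin":0.0},
    {"dx":0.0,"dy":0.0,"dz":0.23,"spin":0.0},
    {"dx":0.0,"dy":0.0,"dz":0.3,"spin":0.0},
    {"dx":0.0,"dy":0.0,"dz":0.34,"spin":0.0}
  ]
}}

```text
time_s: 17.08
ee_pos: [0.5513, -0.068, 0.2349]
tcp_rot: [0.467, 3.104, -0.001]
ft_force: [0.1, -0.4, -5.2]
gripper_width: 0.238
finger_force: 55.0
```

Request:
{"method": "arm_command", "body": {
  "commands": [
    {"dx":0.0,"dy":0.0,"dz":0.0,"spin":0.0},
    {"dx":0.0,"dy":0.0,"dz":0.0,"spin":0.0},
    {"dx":0.0,"dy":0.0,"dz":0.0,"spin":0.0},
    {"dx":0.0,"dy":0.0,"dz":0.0,"spin":0.0}
  ]
}}

```text
time_s: 17.58
ee_pos: [0.5503, -0.0678, 0.2317]
tcp_rot: [-0.467, -3.105, -0.0]
ft_force: [-0.3, -0.2, -6.7]
gripper_width: 0.235
finger_force: 55.0
```

```bash
cat > lvl.py <<'E'
from h import *
import sys
s=ctrl.state(); e=s["ee_pos"]; f0=float(sys.argv[1]); tag=sys.argv[2]; P=eval(sys.argv[3])
print(e.round(4),s["ft_force"].round(1),s["gripper_width"].round(3),s["moment"].round(2))
out=[]
c=[e[0],e[1],e[2]-f0]  # foot
for n in ("scene","top","wrist"):
    p=viewer.get_image(n); cv2.imwrite(f"pics/{tag}{n}.png",p["color"])
    if n=="wrist": out.append(cv2.resize(p["color"],(512,320))); continue
    q=proj(p,c).astype(int); f=7;w=40
    g=crop(p,q[0]-w,q[1]-w,2*w,2*w,f)[:,:]
    for z,r,k in ((0,.0115,(0,255,255)),(.012,.035,(255,0,0)),(.040,.030,(0,0,255))): draw(g,circ(p,[c[0],c[1],c[2]+z],r),q[0]-w,q[1]-w,f,k)
    if P: draw(g,circ(p,[*P,.14],.0085),q[0]-w,q[1]-w,f,(0,255,0))
    cv2.imwrite(f"pics/{tag}_{n}.png",g); out.append(cv2.resize(g,(400,400)))
cv2.imwrite(f"pics/{tag}.png",np.hstack(out[:2]))
E
python3 lvl.py 0.0435 l1 None
```

```text
Traceback (most recent call last):
  File "lvl.py", line 4, in <module>
    print(e.round(4),s["ft_force"].round(1),s["gripper_width"].round(3),s["moment"].round(2))
                                            ^^^^^^^^^^^^^^^^^^^^^^^^
AttributeError: 'float' object has no attribute 'round'
```

```bash
sed -i 's/s\["gripper_width"\].round(3)/s["gripper_width"]/' lvl.py; python3 - <<'E'
from h import *
from scipy.optimize import minimize
s=ctrl.state(); print(s["ee_pos"].round(4),s["ft_force"].round(1),s["moment"].round(2))
def grid(p):
    g=cv2.GaussianBlur(cv2.cvtColor(p["color"],cv2.COLOR_BGR2GRAY),(3,3),0).astype(np.float32); best=[]
    smp=lambda c,r:cv2.remap(g,*[v.reshape(-1,1) for v in circ(p,c,r,32).astype(np.float32).T],1).ravel()
    for dx in np.arange(-.010,.0101,.001):
        for dy in np.arange(-.010,.0101,.001):
            c=[.558+dx,-.275+dy,.14]; i=np.r_[smp(c,.0065),smp(c,.003)]; o=smp(c,.0105)
            best.append((i.mean()-o.mean()-i.std(),c[0],c[1],i.mean(),o.mean()))
    best.sort(reverse=True); return np.array(best[:6]).round(4)
for n in ("top","scene","wrist"):
    p=viewer.get_image(n); print(n,proj(p,[.558,-.275,.14]).round(1)); 
    try: print(grid(p).tolist())
    except Exception as x: print(x)
    # held plate / ring check
E
```

```text
[ 0.5503 -0.0678  0.2317] [-0.3 -0.2 -6.7] [ 0.01 -0.01 -0.02]
top [436.4 168.7]
[[13.7903, 0.557, -0.266, 122.4813, 100.5949], [13.7394, 0.548, -0.272, 123.2816, 103.2499], [13.6819, 0.548, -0.271, 122.5127, 100.9459], [13.6483, 0.556, -0.266, 122.2621, 100.118], [13.6326, 0.558, -0.266, 122.4966, 100.8408], [13.56, 0.555, -0.266, 121.838, 99.3083]]
scene [210.7 171.9]
[[-1.4141, 0.557, -0.265, 133.7078, 129.4388], [-1.467, 0.558, -0.265, 132.7087, 127.8665], [-1.8665, 0.556, -0.265, 134.7943, 131.2145], [-2.1377, 0.559, -0.265, 131.6119, 126.6271], [-2.4172, 0.548, -0.266, 146.5386, 143.0721], [-2.476, 0.548, -0.265, 146.5059, 143.1095]]
wrist [125.2 266.4]
[[28.7153, 0.564, -0.265, 147.7665, 97.5959], [27.5347, 0.565, -0.265, 146.3026, 94.5812], [23.7025, 0.558, -0.284, 151.707, 114.1844], [21.3529, 0.558, -0.283, 149.8898, 114.9548], [20.5166, 0.563, -0.265, 147.7347, 102.9305], [20.0056, 0.557, -0.285, 155.8906, 124.1989]]
```

Request:
{"method": "arm_command", "body": {
  "commands": [
    {"dx":0.03,"dy":-0.05,"dz":0.05,"spin":0.0},
    {"dx":0.09,"dy":-0.15,"dz":0.1,"spin":0.0},
    {"dx":0.15,"dy":-0.27,"dz":0.1,"spin":0.0},
    {"dx":0.21,"dy":-0.39,"dz":0.1,"spin":0.0},
    {"dx":0.26,"dy":-0.5,"dz":0.1,"spin":0.0}
  ]
}}

```text
time_s: 18.35
ee_pos: [0.6292, -0.2192, 0.2622]
tcp_rot: [-0.468, -3.106, -0.0]
ft_force: [0.7, 0.8, -6.0]
gripper_width: 0.24
finger_force: 55.0
```

Request:
{"method": "arm_command", "body": {
  "commands": [
    {"dx":0.03,"dy":-0.06,"dz":0.0,"spin":0.0},
    {"dx":0.04,"dy":-0.1,"dz":0.0,"spin":0.0},
    {"dx":0.04,"dy":-0.107,"dz":0.0,"spin":0.0},
    {"dx":0.04,"dy":-0.107,"dz":0.0,"spin":0.0},
    {"dx":0.04,"dy":-0.107,"dz":0.0,"spin":0.0}
  ]
}}

```text
time_s: 18.98
ee_pos: [0.6406, -0.2491, 0.2628]
tcp_rot: [0.466, 3.107, 0.0]
ft_force: [0.0, 0.3, -5.2]
gripper_width: 0.238
finger_force: 55.0
```

Request:
{"method": "arm_command", "body": {
  "commands": [
    {"dx":0.0,"dy":0.0,"dz":0.0,"spin":0.0},
    {"dx":0.0,"dy":0.0,"dz":0.0,"spin":0.0},
    {"dx":0.0,"dy":0.0,"dz":0.0,"spin":0.0},
    {"dx":0.0,"dy":0.0,"dz":0.0,"spin":0.0}
  ]
}}

```text
time_s: 19.48
ee_pos: [0.6407, -0.25, 0.2625]
tcp_rot: [-0.468, -3.107, 0.0]
ft_force: [0.0, -0.2, -5.3]
gripper_width: 0.242
finger_force: 55.0
```

```bash
python3 - <<'E'
from h import *
p=viewer.get_image("wrist"); s=ctrl.state(); e=s["ee_pos"]; print(e.round(4),s["ft_force"].round(1),s["gripper_width"])
cv2.imwrite("pics/w7.png",p["color"])
q=proj(p,[.558,-.275,.14]);print(q)
gr=cv2.cvtColor(p["color"],cv2.COLOR_BGR2GRAY)
r=proj(p,[.5665,-.275,.14])-q; print("r",np.hypot(*r))
for t in ("piston_top","carrier"): print(t,[(x["extent"],x["confidence"]) for x in viewer.find_in(p,t)])
c=cv2.HoughCircles(cv2.GaussianBlur(gr,(3,3),0),cv2.HOUGH_GRADIENT_ALT,1.5,5,param1=100,param2=.6,minRadius=6,maxRadius=20)
if c is not None:
    for k in c[0]:
        if np.hypot(*(k[:2]-q))<40: print(k,onz(p,k[0],k[1],.14).round(4))
E
```

```text
[ 0.6407 -0.25    0.2625] [-0.6 -0.3 -5.7] 0.2391172469553967
[273.8966877  116.93440081]
r 9.457258657172735
piston_top [([0.0, 27.2, 356.9, 294.1], 0.73)]
carrier [([277.3, 182.1, 97.8, 95.3], 0.86), ([516.6, 82.3, 51.9, 41.4], 0.71)]
[268.5      121.5       13.315849] [ 0.5604 -0.2813  0.14  ]
```

```bash
python3 - <<'E'
from h import *
p=viewer.get_image("wrist"); e=ctrl.state()["ee_pos"]
f=5;a=crop(p,235,85,80,60,f); b=a.copy()
draw(b,circ(p,[.558,-.275,.14],.0085),235,85,f,(0,255,0)); draw(b,np.array([[268.5+13.3*np.cos(t),121.5+13.3*np.sin(t)] for t in np.linspace(0,6.28,60)]),235,85,f,(0,0,255))
row2=[]
for n in ("scene","wrist"):
    p=viewer.get_image(n); c=[e[0],e[1],e[2]-.0435]; q=proj(p,[c[0],c[1],c[2]+.03]).astype(int)
    w=40 if n=="scene" else 66
    f=400/(2*w); h=int(w*.75); x0,y0=q[0]-w,q[1]-h; g=cv2.resize(p["color"][y0:y0+2*h,x0:x0+2*w],(400,300),interpolation=2)
    for z,r,k in ((0,.0115,(0,255,255)),(.020,.035,(255,0,0)),(.040,.030,(0,0,255))): draw(g,circ(p,[c[0],c[1],c[2]+z],r),x0,y0,f,k)
    row2.append(g)
cv2.imwrite("pics/c7.png",np.vstack([np.hstack([a,b]),np.hstack(row2)]))
E
```

```text
(no output)
```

View pics/c7.png

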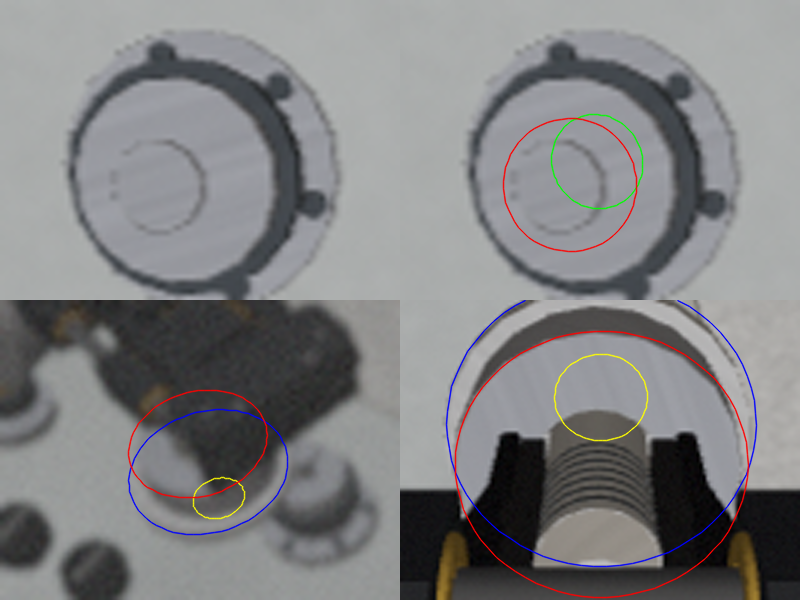

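Top row: the piston cap is the thin circle at crop (159,187), i.e. wrist pixel (266.3,121.9), with the expected radius. Bottom row: the held carrier matches the level model, and the ring is seated on the plate.

```bash
python3 - <<'E'
from h import *
p=viewer.get_image("wrist"); e=ctrl.state()["ee_pos"]
P=onz(p,266.3,121.9,.14); print(P, e)
t=np.array([P[0]-.0005,P[1]+.0008,.2235]); print("move",(t-e).round(4),((t-e)/.3).round(3))
E
```

```text
[ 0.56012316 -0.28340394  0.14      ] [ 0.6406903  -0.25000633  0.26243115]
move [-0.0811 -0.0326 -0.0389] [-0.27  -0.109 -0.13 ]
```

```bash
python3 - <<'E'
from h import *
p=viewer.get_image("wrist"); s=ctrl.state(); 
d=s["ee_pos"]-np.array([.6167,-.0319,.1979])   # same orientation: shift scene instead
P=np.array([.5601,-.2834,.14])
print("P in w6",proj(p,P+d),"old",proj(p,np.array([.558,-.275,.14])+d))
g=cv2.cvtColor(cv2.imread("pics/w6.png"),cv2.COLOR_BGR2GRAY); t=g[218:250:1,0:44:2]
for i,r in enumerate(t): print(218+i,*r)
E
```

```text
P in w6 [ 11.35838965 236.13302153] old [ 18.7188843  231.09169949]
218 174 175 174 172 173 159 154 153 154 154 154 155 155 156 156 155 156 156 155 155 155 154
219 174 174 174 173 173 156 154 154 154 155 155 155 156 157 155 156 156 157 157 154 154 154
220 174 174 173 173 173 156 154 154 154 156 156 156 157 156 156 155 156 155 154 153 153 151
221 174 173 172 173 173 157 155 156 155 155 156 156 157 156 156 155 155 154 153 151 152 152
222 173 174 173 173 173 157 156 157 157 156 156 157 157 156 155 154 152 151 150 152 154 156
223 173 172 172 173 173 158 156 157 157 156 157 157 157 154 135 112 125 152 154 156 158 159
224 173 173 172 172 173 159 156 156 157 157 156 155 154 135 84 78 80 110 157 159 160 158
225 173 172 172 172 174 158 157 158 157 155 154 153 120 83 75 73 74 76 144 157 156 154
226 173 172 172 172 174 115 93 87 86 123 152 102 80 75 74 73 72 71 106 154 156 156
227 173 172 171 151 103 82 78 76 74 77 90 77 73 75 74 72 71 70 70 145 158 160
228 174 173 173 152 143 143 112 79 77 74 72 72 75 73 72 69 68 68 65 139 160 161
229 174 174 154 156 156 157 152 124 80 76 73 69 71 71 70 69 68 
[... 1095 characters left out ...]
54 155 152 150 89 101 153 153 155 155 157 157 157 156 154
243 176 176 177 168 153 154 155 153 151 150 148 78 138 155 156 157 157 157 156 155 153 152
244 177 177 177 175 171 154 150 150 153 155 109 156 167 156 157 158 157 155 153 153 154 153
245 176 178 176 175 174 170 154 154 157 138 157 174 173 165 157 155 154 154 153 152 154 153
246 176 176 176 173 174 174 174 175 175 173 175 175 174 174 163 156 154 153 153 153 154 155
247 175 176 176 174 175 175 175 176 177 176 175 175 174 174 174 172 163 153 155 154 156 157
248 175 175 175 174 174 174 175 175 177 177 174 174 174 175 176 175 175 170 165 165 165 168
249 175 175 176 174 174 175 176 177 176 176 175 175 173 174 175 177 176 174 172 173 173 173
```

An independent earlier wrist view gives the cap at (11,236) against a predicted (11.4,236.1), so the piston position is confirmed. Moving over it, then down.

Request:
{"method": "arm_command", "body": {
  "commands": [
    {"dx":-0.06,"dy":-0.02,"dz":0.0,"spin":0.0},
    {"dx":-0.14,"dy":-0.06,"dz":0.0,"spin":0.0},
    {"dx":-0.21,"dy":-0.085,"dz":0.0,"spin":0.0},
    {"dx":-0.25,"dy":-0.1,"dz":0.0,"spin":0.0},
    {"dx":-0.27,"dy":-0.109,"dz":0.0,"spin":0.0}
  ]
}}

```text
time_s: 20.5
ee_pos: [0.5594, -0.2829, 0.2627]
tcp_rot: [0.468, 3.106, -0.0]
ft_force: [0.4, 0.4, -6.1]
gripper_width: 0.241
finger_force: 55.0
```

Request:
{"method": "arm_command", "body": {
  "commands": [
    {"dx":0.0,"dy":0.0,"dz":-0.02,"spin":0.0},
    {"dx":0.0,"dy":0.0,"dz":-0.05,"spin":0.0},
    {"dx":0.0,"dy":0.0,"dz":-0.09,"spin":0.0},
    {"dx":0.0,"dy":0.0,"dz":-0.12,"spin":0.0},
    {"dx":0.0,"dy":0.0,"dz":-0.13,"spin":0.0}
  ]
}}

```text
time_s: 21.12
ee_pos: [0.5593, -0.2822, 0.2219]
tcp_rot: [-0.467, -3.105, -0.002]
ft_force: [-0.6, 0.2, -6.4]
gripper_width: 0.238
finger_force: 55.0
```

Request:
{"method": "arm_command", "body": {
  "commands": [
    {"dx":0.0,"dy":0.0,"dz":0.0,"spin":0.0},
    {"dx":0.0,"dy":0.0,"dz":0.0,"spin":0.0},
    {"dx":0.0,"dy":0.0,"dz":0.0,"spin":0.0},
    {"dx":0.0,"dy":0.0,"dz":0.0,"spin":0.0},
    {"dx":0.0,"dy":0.0,"dz":0.0,"spin":0.0}
  ]
}}

```text
time_s: 21.75
ee_pos: [0.5598, -0.2827, 0.2237]
tcp_rot: [0.468, 3.106, -0.0]
ft_force: [-0.7, 0.1, -5.9]
gripper_width: 0.238
finger_force: 55.0
```

```bash
python3 -c "
from plant import ctrl
s=ctrl.state();print(s['ee_pos'],abs(s['qd']).max(),s['moment']);print(ctrl.finish_job())"
```

```text
[ 0.55976445 -0.28272772  0.22365055] 0.0015192475663467434 [-0.00709005  0.02340322 -0.00399703]
the job is handed in; nothing more can be done
None
```

The thick ring is lowered flat onto the carrier plate, and the arm is holding the loaded carrier level and steady over the piston with a gap of about 4 cm by tool height; the job is handed in, with no verdict returned.

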